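Check a door-handle switch with a blade gauge

TASK

Take the blade gauge from its foam rest and slide its blade into the slot of the switch fixture, pushing the sprung plunger back until the black line round the blade is level with the slot's mouth, and hold it still there for one second. Push gently: the gauge must never press on the fixture or its plunger with more than 15 newtons. Then draw the gauge out and set it down, without dropping it, upright on the foam rest again, with its whole grip on the foam, leaving the flask, the label roll and the spare handle where they are.

Things in the scene. Friction and masses are not known exactly. Their poses are not given: they have to be found in the camera images.
- gauge: Blade gauge: black ribbed plastic grip block 70 (x) x 30 (y) x 50 (z) mm with a flat steel blade standing on edge out of its +x end. Blade 85 long, 6 thick (y), 24 high, its middle 24 mm above the block's underside. Origin: centre of the grip block's underside; x along the blade towards its tip, z up. About 0.28 kg, centre of mass about 10 mm ahead of the origin. Starts standing on the rest.
- gauge_line (a point): The black line (3 mm wide) round the blade, 45 mm behind the tip; point on the blade's middle, 75 mm ahead (x) of the gauge's origin and 24 mm above its underside.
- gauge_tip (a point): Middle of the blade's end face, 120 mm ahead (x) of the gauge's origin, 24 mm above its underside.
- rest: Fixed grey foam slab 190 (x) x 120 (y) x 20 (z) mm on the table. Origin: centre of its underside.
- fixture: Switch fixture fixed on the table: dark steel base plate 140 (x, from -55 to +85) x 200 (y) x 12 mm, carrying two grey upright cheeks (x -50 to +30, tops 62 mm above the table) that leave a slot 13 mm wide, open above and at the front; behind them a bowed black car door handle (top 78 mm). Origin: on the table below the slot; x points into the slot, z up.
- slot_mouth (a point): Middle of the slot's front opening, 50 mm in front (-x) of the fixture's origin and 40 mm above the table. The mouth flares: 21 mm wide here, narrowing to 13 mm over the first 10 mm. Axes as the fixture: x into the slot.
- plunger_face (a point): Middle of the front face of the sprung steel plunger (11 wide x 26 high) in the slot; at rest 35 mm behind the slot's mouth, 40 mm above the table; moves with the plunger.
- plunger (a joint): How far the plunger is pushed in, m: 0 at rest, 0.010 when the gauge's line is level with the mouth, stop at 0.024. Spring about 1.5 N at rest, growing 0.5 N per mm; at the stop it is rigid.
- flask: Bystander: dark steel drinking flask, 66 diameter, 200 high; origin at the centre of its underside.
- label_roll: Bystander: roll of paper labels standing on its end, 72 diameter, 45 high; origin at the centre of its underside.
- spare_handle: Bystander: loose black door handle 190 mm long (along its y), 26 wide, 26 high; origin at the centre of its underside.
Things that resemble listed ones, but are neither listed nor needed, are in the scene too. Of the things that look like the rest, the middle-sized one is meant.

How it is judged:
By the outcome, as a careful person would: the job done as asked, in the order asked, and still so for the second after the job is handed in, with the robot touching nothing.
It also fails if it takes over 59 s, if anything falls off the work surface, if the arm or the gripper's body presses on something with over 40 N, if the wrist force passes 120 N, or if a joint passes its speed limit or range.

ROBOT

A 6-joint arm with a two-finger parallel gripper is mounted at the origin on the work surface. World frame = base frame: x ahead of the robot, y to its left, z up, the work surface at z = 0. Lengths are in m, angles in rad, forces in N, time in s.
With the tool pointing down it reaches from about 0.375 to 0.9 m from the base axis. Payload 3.1 kg.
Tool frame: the origin (TCP) lies midway between the tips of the shut fingers; the grasp point (between the pads) lies 19 mm behind it; z points along the fingers, y is the line along which they close (so a half turn about z gives the same grasp; the last joint's range is limited). The gripper opens to 87 mm and grips with 3 to 60 N. Pads are 19 mm wide; open, the fingers measure 117 mm over their backs; the gripper's body (75 mm by 190 mm) begins 51 mm behind the grasp point.
Start: joints at [1.052, 0.527, 1.433, -0, 1.181, -0.178], TCP at [0.208, 0.589, 0.223] pointing down, gripper open.
Joint ranges: [-3.08, 3.08], [-0.75, 2.2], [0.22, 2.44], [-1.43, 4.57], [0, 2.65], [-2.85, 2.85]. Speed limits (rad/s): [2.79, 2.79, 3.14, 3.14, 3.14, 3.14].

INTERFACE

Orientations are given as a unit quaternion [x, y, z, w].
In Python, from rig import robot gives the robot as it stands.
- The arm moves only by the shell command python3 -m jog 'ROWS' [FORCE]. ROWS is a JSON object of lists of equal length, an entry for each row: "dp": the shift along the tool's x, y, z in mm, a list of three; "delta_rot": the turn, a rotation vector about the tool's x, y, z in rad, a list of three; "gripper": the opening, from -1 (shut) to 1 (fully open). A call has 1 to 12 rows; each row is the pose to reach, as a shift and turn from the pose commanded when the call began, along the tool's axes at that moment; what a row does not reach only later rows make up. A row lasts 1/10 s, in which the tool goes at most 50 mm and 8.59 degrees, less where a joint would pass 70% of its speed; a pose out of reach is approached as far as the arm can. A call with a gripper value outside its range is refused whole. The fingers move at their own pace and stop on an object; FORCE is the grip in N (left out, the last holds). Time passes only in rows, so rows that repeat a pose let the fingers close. It gives the time, the measured TCP pose, the force, the opening and the grip force at its end, in the units of the state.
- robot.get_obs(): the state, without advancing time (a new reading comes with each control period).
- robot.camera(name): name is "scene" or "side" or "wrist"; returns the picture (480x640x3 uint8, red, green, blue); there is no depth.
- robot.camera_model(name): a dict with "fx", "fy", "cx", "cy" (pixels), "xyz" and "orientation" of the camera in the world; the wrist camera has in their place "T_tool_cam" (4x4, takes a point from camera to tool coordinates, whose origin is the TCP and whose axes are the flange's). Camera axes: x right, y down, z forward; pixel columns grow to the right and rows downward; lengths in m; the calibration is good to about 2 mm. A picture is of the moment at which its call begins: read the wrist's pose just before it. camera_model takes no time and is no camera call.
- robot.hand_in(): hands the job in; it is judged then, once.
Trained networks look in the newest picture that a camera, given by its name, has taken for a name from the list of things; names that differ only in an ending like _2 or _b are one class to them, and where a whole thing is asked for, a point or a joint stands for the part that bears it (a point fixed in the world has none). Each returns a list of dicts, best first, with "score" (0 to 1); they miss things now and then, are a little off and sometimes report something else, mostly with a low value. They report only what shows in the picture. A call takes as long as a camera call. They do not tell look-alikes from the thing itself.
- robot.search_frame(name, camera): "rect" ([left, top, right, bottom] in pixels, round what is visible of it).
The state is a dict: "time": time; "q": joint angles; "joint_velocities": joint speeds; "joint_torque": joint torques, N m; "position": TCP position; "tool_rot": TCP orientation; "ft_force": force on the tool from outside, world axes, zero at the start; "moment": the same for the moment, N m; "grip_width": finger opening in m; "grip_force": force on a finger pad.
Only numpy, scipy, OpenCV 4.12 (cv2) and the standard library are available. Lean on these libraries where they do the work, as an engineer would, in place of code of your own. Each camera call takes 0.05 s, during which the arm holds its last target. There are 200 camera calls.

## Working session

There is one attempt and no reset: what is moved stays moved. The work goes in short steps, Python scripts to look and compute and a shell command to move; the robot and the scene stay as the last step left them, time stands still between calls to the robot, and variables do not carry over. Pictures are saved under pics/ and viewed, at most 10 in all, crops included, and the job is handed in when it is done.

```bash
ls; mkdir -p pics; python3 - <<'E'
from rig import robot
import cv2
o=robot.get_obs();print({k:o[k] for k in('time','position','tool_rot','ft_force','grip_width')})
for c in('scene','side'):
    cv2.imwrite(f'pics/{c}0.png',robot.camera(c)[:,:,::-1])
    print(c,robot.camera_model(c))
    for n in('gauge','rest','fixture','flask','label_roll','spare_handle','gauge_line','slot_mouth'):
        try: print(n,[([round(v) for v in d['rect']],round(d['score'],2)) for d in robot.search_frame(n,c)])
        except Exception as e: print(n,e)
print(robot.camera_model('wrist'))
E
```

```text
pics
{'time': 0.0, 'position': array([0.20790601, 0.58862238, 0.22157879]), 'tool_rot': array([ 1.69083149e-01,  9.85601202e-01, -1.01807303e-03, -3.50941651e-04]), 'ft_force': array([-0.2526829 ,  0.36361695,  0.02093869]), 'grip_width': 0.08679018765264175}
scene {'fx': 554.5855087618162, 'fy': 554.5855087618162, 'cx': 314.96063573481223, 'cy': 245.93712286422314, 'xyz': array([ 1.22439407, -0.53708658,  1.19119339]), 'orientation': array([ 0.8337617 ,  0.43350499, -0.15981141, -0.30228326])}
gauge [([289, 305, 313, 369], 0.66)]
rest [([248, 260, 285, 303], 0.91), ([137, 208, 208, 290], 0.86), ([270, 310, 345, 393], 0.65)]
fixture [([354, 246, 448, 314], 0.85)]
flask [([438, 148, 469, 212], 0.95)]
label_roll [([174, 362, 207, 405], 0.89), ([397, 264, 408, 285], 0.45)]
spare_handle []
gauge_line [([287, 308, 312, 374], 0.78), ([397, 264, 407, 284], 0.62)]
slot_mouth [([355, 246, 449, 313], 0.59)]
side {'fx': 497.90920008050296, 'fy': 497.90920008050296, 'cx': 330.21956849555534, 'cy': 240.2289665916938, 'xyz': array([0.33643434, 1.0579326 , 0.74143393]), 'orientation': array([-0.033
[... 214 characters left out ...]
.56)]
flask [([258, 309, 305, 413], 0.89), ([327, 154, 340, 182], 0.24)]
label_roll [([285, 157, 310, 180], 0.67)]
spare_handle [([326, 155, 338, 180], 0.68)]
gauge_line [([244, 195, 294, 217], 0.83)]
slot_mouth [([199, 244, 285, 319], 0.66)]
{'fx': 369.5534395199965, 'fy': 369.5534395199965, 'cx': 324.3230778645529, 'cy': 239.85476594757034, 'T_tool_cam': array([[ 1.05253415e-03, -9.56046513e-01, -2.93213160e-01,
         8.11227988e-02],
       [ 9.99998796e-01,  1.34060704e-03, -7.81512671e-04,
        -6.68340720e-04],
       [ 1.14024609e-03, -2.93211984e-01,  9.56046773e-01,
        -1.62370755e-01],
       [ 0.00000000e+00,  0.00000000e+00,  0.00000000e+00,
         1.00000000e+00]])}
```

View pics/scene0.png

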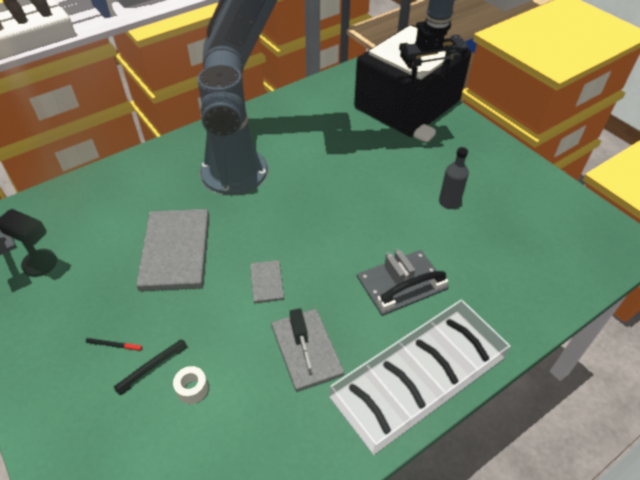

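View pics/side0.png

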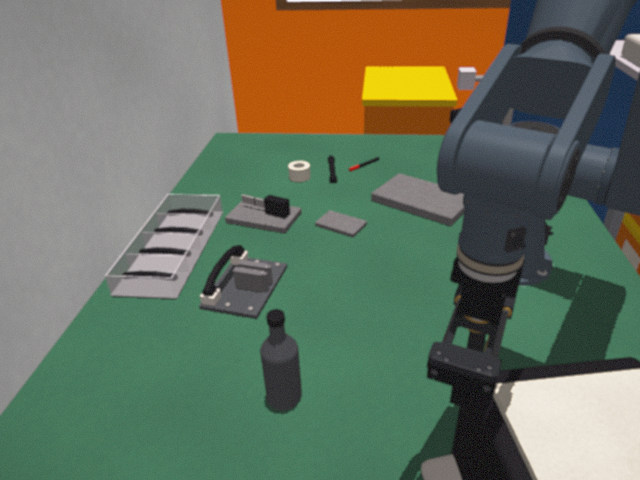

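The three slabs in the scene view are a large one at (172,248), a small one at (266,281) and a middle-sized one at (307,348). The middle-sized one carries the gauge, so it is the rest. The fixture is at (400,280), the flask at (453,180), the roll at (190,384) and the spare handle at (150,367).

```bash
cat > h.py <<'E'
import numpy as np, cv2
from scipy.spatial.transform import Rotation as R
from rig import robot
def cam(n,obs=None):
    m=robot.camera_model(n)
    K=np.array([[m['fx'],0,m['cx']],[0,m['fy'],m['cy']],[0,0,1]])
    if 'T_tool_cam' in m:
        o=obs or robot.get_obs(); T=np.eye(4);T[:3,:3]=R.from_quat(o['tool_rot']).as_matrix();T[:3,3]=o['position'];T=T@m['T_tool_cam']
        return K,T[:3,:3],T[:3,3]
    return K,R.from_quat(m['orientation']).as_matrix(),np.array(m['xyz'])
def onz(c,uv,z):
    K,Rm,t=c; d=Rm@np.linalg.solve(K,[uv[0],uv[1],1]); return t+d*(z-t[2])/d[2]
def proj(c,p):
    K,Rm,t=c; q=K@(Rm.T@(np.asarray(p)-t)); return q[:2]/q[2]
def tri(obs):  # [(cam,uv),...] -> point, residual m
    A=np.zeros((3,3));b=np.zeros(3);L=[]
    for c,uv in obs:
        K,Rm,t=c; d=Rm@np.linalg.solve(K,[uv[0],uv[1],1]);d/=np.linalg.norm(d);P=np.eye(3)-np.outer(d,d);A+=P;b+=P@t;L.append((P,t))
    x=np.linalg.solve(A,b); return x,[np.linalg.norm(P@(x-t)) for P,t in L]
E
python3 - <<'E'
from h import *
np.set_printoptions(precision=3,suppress=True)
s=cam('scene')
for n,uv,z in [('grip',(299,325),.05),('tip',(310,372),.044),('rest c',(307,348),.02),('rest corners',(272,321),.02),('',(320,310),.02),('',(342,372),.02),('',(298,388),.02),
 ('fix FL',(358,276),.012),('fix',(420,250),.012),('fix',(448,288),.012),('fix',(386,311),.012),('slot',(398,262),.062),('flask',(452,203),0),('roll',(190,398),0),('handle',(150,370),.01)]:
    print(n,uv,onz(s,uv,z))
im=cv2.imread('pics/scene0.png')
cv2.imwrite('pics/crop0.png',np.hstack([cv2.resize(im[295:400,260:360],(400,420),interpolation=2),cv2.resize(im[235:325,350:455],(400,420),interpolation=2)]))
E
```

```text
grip (299, 325) [ 0.618 -0.166  0.05 ]
tip (310, 372) [ 0.732 -0.213  0.044]
rest c (307, 348) [ 0.666 -0.176  0.02 ]
rest corners (272, 321) [ 0.554 -0.204  0.02 ]
 (320, 310) [ 0.596 -0.088  0.02 ]
 (342, 372) [ 0.765 -0.145  0.02 ]
 (298, 388) [ 0.739 -0.251  0.02 ]
fix FL (358, 276) [0.562 0.059 0.012]
fix (420, 250) [0.59  0.254 0.012]
fix (448, 288) [0.728 0.227 0.012]
fix (386, 311) [0.69  0.049 0.012]
slot (398, 262) [0.614 0.146 0.062]
flask (452, 203) [0.501 0.463 0.   ]
roll (190, 398) [ 0.609 -0.461  0.   ]
handle (150, 370) [ 0.498 -0.507  0.01 ]
```

View pics/crop0.png

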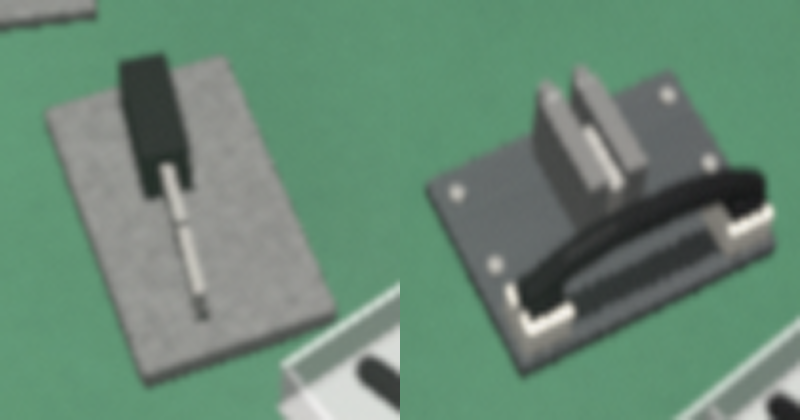

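```bash
python3 -m jog '{"dp":[[0,0,-40],[-40,-24,-40],[-80,-48,-40],[-120,-72,-40],[-160,-96,-40],[-200,-120,-40],[-240,-144,-40],[-280,-168,-40],[-330,-198,-40],[-380,-228,-40],[-430,-255,-20],[-470,-278,0]],"delta_rot":[[0,0,0],[0,0,0],[0,0,0],[0,0,0],[0,0,0],[0,0,0],[0,0,0],[0,0,0],[0,0,0],[0,0,0],[0,0,0],[0,0,0]],"gripper":[1,1,1,1,1,1,1,1,1,1,1,1]}'; python3 -m jog '{"dp":[[0,0,0],[0,0,0]],"delta_rot":[[0,0,0],[0,0,0]],"gripper":[1,1]}'
python3 - <<'E'
from h import *
o=robot.get_obs();print(o['time'],o['position'],o['tool_rot'],o['ft_force'])
im=robot.camera('wrist');cv2.imwrite('pics/w1.png',im[:,:,::-1])
np.save('w1.npy',np.r_[o['position'],o['tool_rot']])
for n in('fixture','slot_mouth','plunger_face'):print(n,robot.search_frame(n,'wrist'))
E
```

```text
time: 2.1
position: [0.5449, 0.1874, 0.2327]
tool_rot: [0.169, 0.986, 0.001, 0.002]
ft_force: [0.7, 1.3, 0.2]
grip_width: 0.0869
grip_force: 0.0
time: 2.3
position: [0.5428, 0.188, 0.2311]
tool_rot: [0.17, 0.985, -0.0, -0.001]
ft_force: [0.3, 0.1, 0.2]
grip_width: 0.0872
grip_force: 0.0
2.3 [0.54277964 0.18803527 0.23111714] [ 1.70475437e-01  9.85361475e-01 -2.38765190e-05 -9.42679961e-04] [0.31350514 0.10977562 0.17791965]
fixture [{'rect': [220.0, 219.4, 409.1, 376.9], 'score': 0.67}]
slot_mouth [{'rect': [217.6, 221.7, 411.0, 378.7], 'score': 0.73}]
plunger_face [{'rect': [310.0, 280.9, 324.4, 328.4], 'score': 0.88}]
```

View pics/w1.png

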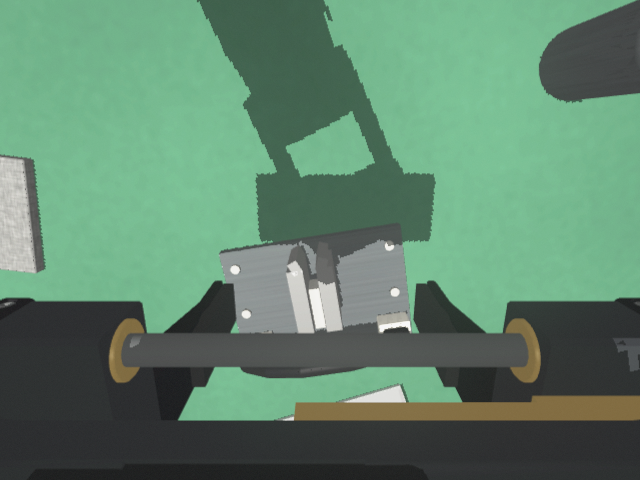

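```bash
python3 -m jog '{"dp":[[25,0,30],[50,0,60],[60,0,70],[60,0,70],[60,0,70]],"delta_rot":[[0,0,0],[0,0,0],[0,0,0],[0,0,0],[0,0,0]],"gripper":[1,1,1,1,1]}'
python3 - <<'E'
from h import *
o=robot.get_obs();print(o['time'],o['position'],o['tool_rot'])
im=robot.camera('wrist')[:,:,::-1];cv2.imwrite('pics/w2.png',im)
np.save('w2.npy',np.r_[o['position'],o['tool_rot']])
for n in('fixture','plunger_face'):print(n,robot.search_frame(n,'wrist'))
a=cv2.imread('pics/w1.png')[215:340,210:420]
c=im[120:330,190:460]
cv2.imwrite('pics/crop1.png',np.vstack([cv2.resize(a,None,fx=2,fy=2,interpolation=2)[:, :420],np.zeros((8,420,3),np.uint8)]))
cv2.imwrite('pics/crop2.png',cv2.resize(c,None,fx=2.8,fy=2.8,interpolation=2))
E
```

```text
time: 3.0
position: [0.4868, 0.2101, 0.1627]
tool_rot: [0.168, 0.986, 0.0, 0.001]
ft_force: [-0.0, -0.7, -0.0]
grip_width: 0.0869
grip_force: 0.0
3.0 [0.48676653 0.21007885 0.16274904] [1.68071612e-01 9.85773990e-01 3.86459065e-04 1.19319126e-03]
fixture [{'rect': [211.3, 297.1, 415.9, 421.9], 'score': 0.61}, {'rect': [303.1, 367.4, 316.7, 402.1], 'score': 0.43}]
plunger_face [{'rect': [301.5, 367.5, 317.7, 402.0], 'score': 0.84}, {'rect': [212.0, 298.5, 417.8, 420.0], 'score': 0.2}]
```

View pics/crop2.png

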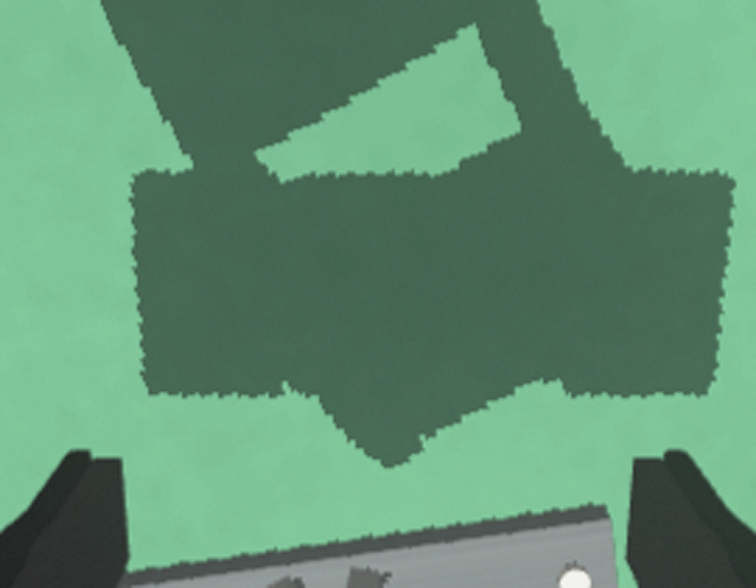

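The fixture dropped in the picture, so image-down is forward. I need to go forward instead.

```bash
python3 -m jog '{"dp":[[-40,0,-30],[-80,-5,-40],[-120,-10,-40],[-150,-15,-40],[-150,-15,-40],[-150,-15,-40]],"delta_rot":[[0,0,0],[0,0,0],[0,0,0],[0,0,0],[0,0,0],[0,0,0]],"gripper":[1,1,1,1,1,1]}'
python3 - <<'E'
from h import *
o=robot.get_obs();print(o['time'],o['position'],o['tool_rot'])
im=robot.camera('wrist')[:,:,::-1];cv2.imwrite('pics/w3.png',im)
np.save('w3.npy',np.r_[o['position'],o['tool_rot']])
d=robot.search_frame('fixture','wrist');print(d);print(robot.search_frame('plunger_face','wrist'))
a=cv2.imread('pics/w1.png')[220:330,215:425]
c=im[90:290,200:420]
a=cv2.resize(a,None,fx=2,fy=2,interpolation=2);c=cv2.resize(c,None,fx=3,fy=3,interpolation=2)
cv2.imwrite('pics/crop3.png',c)
E
```

```text
time: 3.75
position: [0.6232, 0.1442, 0.2021]
tool_rot: [0.17, 0.985, 0.0, 0.0]
ft_force: [0.0, -0.5, 0.3]
grip_width: 0.0868
grip_force: 0.0
3.75 [0.62318647 0.14416977 0.20208617] [1.69903394e-01 9.85460688e-01 1.91887023e-04 1.79777705e-04]
[{'rect': [215.1, 137.1, 442.9, 314.3], 'score': 0.94}]
[{'rect': [320.6, 201.0, 343.8, 254.9], 'score': 0.89}]
```

View pics/crop3.png

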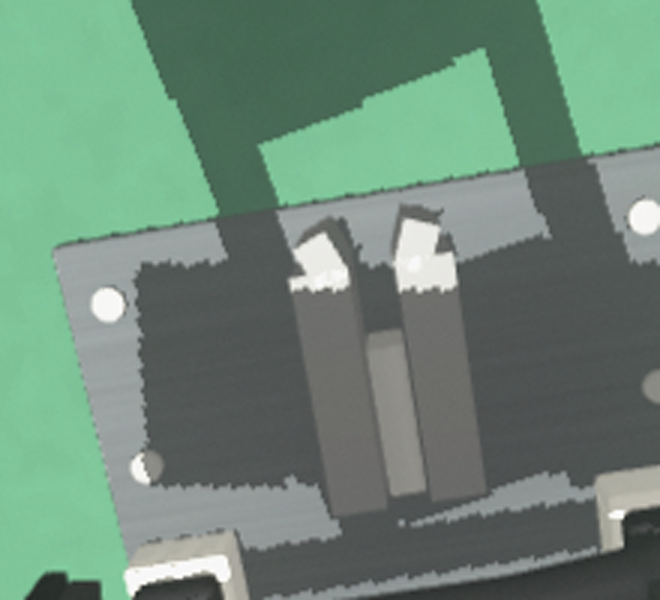

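The slot runs down this crop. The cheek tops end at (386,508) and (432,503) in crop pixels, the plunger's front top edge runs (368,335)–(402,330), and the plate's front-left corner is at (55,245). I'll fit the fixture pose to these.

```bash
cat > fitfix.py <<'E'
from h import *
from scipy.optimize import least_squares
np.set_printoptions(precision=4,suppress=True)
def C(f):
    v=np.load(f);return cam('wrist',{'position':v[:3],'tool_rot':v[3:]})
c1,c3=C('w1.npy'),C('w3.npy')
f3=lambda x,y:(200+x/3,90+y/3)
pts=[(c3,(-.055,-.1,.012),f3(55,245)),(c3,(.03,-.0065,.062),f3(386,508)),(c3,(.03,.0065,.062),f3(432,503)),(c3,(-.015,-.0055,.053),f3(368,335)),(c3,(-.015,.0055,.053),f3(402,330)),
(c1,(-.055,-.1,.012),(220,253)),(c1,(-.055,.1,.012),(400,224))]
def w(p,m):
    c,s=np.cos(p[2]),np.sin(p[2]);return np.array([p[0]+c*m[0]-s*m[1],p[1]+s*m[0]+c*m[1],m[2]+p[3]])
res=lambda p:np.concatenate([proj(c,w(p,m))-uv for c,m,uv in pts])
r=least_squares(res,[.64,.15,-.14,0]);print(r.x,np.degrees(r.x[2]));print(r.fun.reshape(-1,2))
p=r.x;print('mouth',w(p,(-.05,0,.04)))
s=cam('scene');print('scene mouth top',proj(s,w(p,(-.05,0,.062))),'A',proj(s,w(p,(-.055,-.1,.012))))
np.save('fix.npy',p)
E
python3 fitfix.py
```

```text
[ 0.6225  0.1499 -0.1782 -0.0016] -10.212139782204805
[[-1.0262 -0.5609]
 [ 0.7935 -2.0003]
 [ 0.1888 -2.5988]
 [-0.4178  3.3697]
 [ 0.8712  3.0063]
 [-1.299  -0.9811]
 [ 0.655  -0.6957]]
mouth [0.5733 0.1588 0.0384]
scene mouth top [391.4872 250.4082] A [355.9876 273.2279]
```

```bash
python3 -m jog '{"dp":[[0,-40,0],[0,-80,0],[0,-130,0],[0,-180,0],[0,-230,0],[10,-280,0],[20,-310,0],[20,-310,0],[20,-310,0]],"delta_rot":[[0,0,0],[0,0,0],[0,0,0],[0,0,0],[0,0,0],[0,0,0],[0,0,0],[0,0,0],[0,0,0]],"gripper":[1,1,1,1,1,1,1,1,1]}'
python3 - <<'E'
from h import *
o=robot.get_obs();print(o['time'],o['position'],o['tool_rot'])
im=robot.camera('wrist')[:,:,::-1];cv2.imwrite('pics/w4.png',im)
np.save('w4.npy',np.r_[o['position'],o['tool_rot']])
for n in ('gauge','gauge_line','gauge_tip','rest'):print(n,robot.search_frame(n,'wrist'))
cv2.imwrite('pics/crop4.png',cv2.resize(im[60:360,150:500],None,fx=2,fy=2,interpolation=2))
E
```

```text
time: 4.8
position: [0.4999, -0.1404, 0.2022]
tool_rot: [0.17, 0.986, 0.0, 0.0]
ft_force: [-0.7, -0.2, 0.3]
grip_width: 0.0874
grip_force: 0.0
4.8 [ 0.49993891 -0.14035173  0.20219549] [1.69666077e-01 9.85501551e-01 2.54445268e-04 2.25526470e-04]
gauge [{'rect': [324.5, 295.4, 358.3, 399.6], 'score': 0.6}]
gauge_line [{'rect': [323.4, 296.2, 360.3, 403.8], 'score': 0.95}]
gauge_tip [{'rect': [324.4, 295.4, 356.7, 402.8], 'score': 0.8}]
rest [{'rect': [278.1, 268.3, 399.2, 402.7], 'score': 0.89}, {'rect': [1.3, 0.0, 116.3, 116.2], 'score': 0.8}, {'rect': [244.9, 68.5, 345.8, 219.8], 'score': 0.68}]
```

View pics/crop4.png

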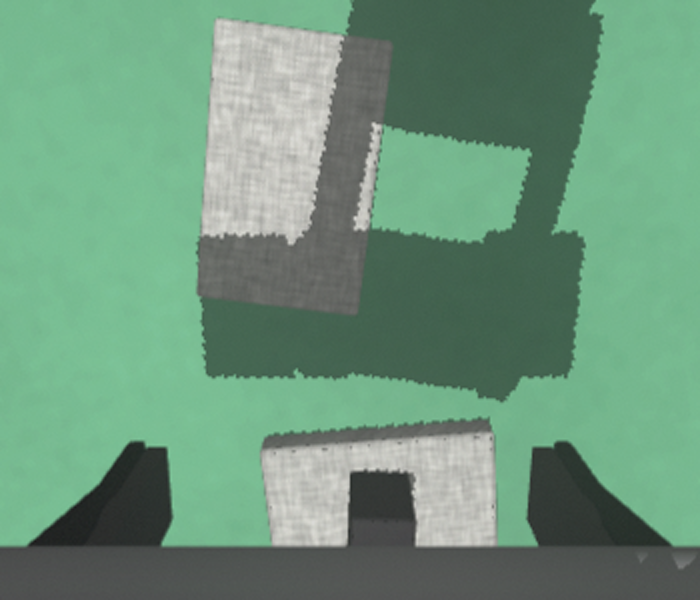

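The rest (middle-sized slab, gauge on it) starts at crop (263,440)–(493,425). It is still half hidden by the gripper, so I'll go forward. I'm also refitting the fixture with the plunger's top edge taken below its visible front face.

```bash
sed -i 's/f3(368,335)/f3(369,347)/;s/f3(402,330)/f3(403,342)/' fitfix.py; python3 fitfix.py; python3 - <<'E'
from fitfix import *
im=cv2.imread('pics/w3.png');s=3
b=cv2.resize(im[90:290,200:420],None,fx=3,fy=3,interpolation=2)
p=np.load('fix.npy')
for m in [(-.05,-.0105,.062),(-.05,.0105,.062),(-.04,-.0065,.062),(-.04,.0065,.062),(.03,-.0065,.062),(.03,.0065,.062)]:print(m,(proj(c3,w(p,m))-[200,90])*3)
E
python3 -m jog '{"dp":[[-40,0,0],[-80,0,0],[-125,0,0],[-125,0,0],[-125,0,0]],"delta_rot":[[0,0,0],[0,0,0],[0,0,0],[0,0,0],[0,0,0]],"gripper":[1,1,1,1,1]}'
python3 - <<'E'
from h import *
o=robot.get_obs();print(o['time'],o['position'],o['tool_rot'])
im=robot.camera('wrist')[:,:,::-1];cv2.imwrite('pics/w5.png',im)
np.save('w5.npy',np.r_[o['position'],o['tool_rot']])
for n in ('gauge','gauge_line','rest'):print(n,robot.search_frame(n,'wrist'))
cv2.imwrite('pics/crop5.png',cv2.resize(im[80:340,230:460],None,fx=2.3,fy=2.3,interpolation=2))
E
```

```text
[ 0.6241  0.1494 -0.1823 -0.0031] -10.443973154031724
[[-0.3239  0.5294]
 [ 0.6184 -0.833 ]
 [-0.065  -1.3601]
 [-0.6775  0.8374]
 [ 0.5442  0.5385]
 [-0.6952 -0.3889]
 [ 0.5316  0.7605]]
mouth [0.5749 0.1584 0.0369]
scene mouth top [391.713  251.2045] A [356.1527 273.901 ]
[ 0.6241  0.1494 -0.1823 -0.0031] -10.443973154031724
[[-0.3239  0.5294]
 [ 0.6184 -0.833 ]
 [-0.065  -1.3601]
 [-0.6775  0.8374]
 [ 0.5442  0.5385]
 [-0.6952 -0.3889]
 [ 0.5316  0.7605]]
mouth [0.5749 0.1584 0.0369]
scene mouth top [391.713  251.2045] A [356.1527 273.901 ]
(-0.05, -0.0105, 0.062) [328.1745 234.4082]
(-0.05, 0.0105, 0.062) [404.4921 222.0635]
(-0.04, -0.0065, 0.062) [348.6968 268.5202]
(-0.04, 0.0065, 0.062) [395.5025 261.0242]
(0.03, -0.0065, 0.062) [387.8552 505.501 ]
(0.03, 0.0065, 0.062) [431.8051 498.9198]
time: 5.55
position: [0.6186, -0.1814, 0.2008]
tool_rot: [0.168, 0.986, 0.0, -0.001]
ft_force: [0.3, 0.7, -0.1]
grip_width: 0.087
grip_force: 0.0
5.55 [ 0.61857966 -0.18137588  0.20080661] [ 1.68302757e-01  9.85734965e-01  2.67317753e-04 -8.30056616e-04]
gauge [{'rect': [318.5, 169.9, 362.5, 330.4], 'score': 0.79}, {'rect': [555.2, 38.1, 640.0, 207.8], 'score': 0.7}]
gauge_line [{'rect': [321.4, 170.5, 365.0, 335.6], 'score': 0.79}, {'rect': [12.1, 240.8, 111.3, 302.3], 'score': 0.48}]
rest [{'rect': [270.5, 145.3, 407.0, 333.3], 'score': 0.94}, {'rect': [239.4, 0.0, 335.5, 81.7], 'score': 0.59}]
```

View pics/crop5.png

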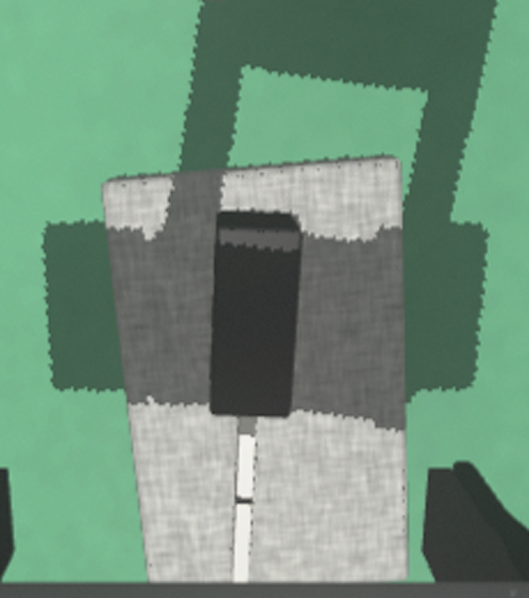

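The gauge stands in the middle of the middle-sized rest. In the crop its grip's top front edge is (210,412)–(290,415), the rear face is rows 213–229, and the line is at (244,500). I'll fit the gauge and the rest.

```bash
cat > fitg.py <<'E'
from fitfix import *
c4,c5=C('w4.npy'),C('w5.npy')
g5=lambda x,y:(230+x/2.3,80+y/2.3); g4=lambda x,y:(150+x/2,60+y/2)
P=[(c5,(.035,-.015,.05),g5(210,412)),(c5,(.035,.015,.05),g5(290,415)),(c5,(.075,0,.036),g5(244,500)),(c5,(-.035,0,0),g5(258,214)),(c5,(-.035,0,.05),g5(258,229)),
(c4,(-.035,0,0),g4(381,472)),(c4,(-.035,0,.05),g4(381,519))]
res=lambda p:np.concatenate([proj(c,w(p,m))-uv for c,m,uv in P])
r=least_squares(res,[.61,-.17,-.35,.02]);print('gauge',r.x,np.degrees(r.x[2]));print(r.fun.reshape(-1,2)); np.save('g.npy',r.x)
Q=[(c5,(-.095,-.06,.02),g5(105,184)),(c5,(-.095,.06,.02),g5(400,158)),(c4,(-.095,-.06,.02),g4(264,448)),(c4,(-.095,.06,.02),g4(493,433))]
res=lambda p:np.concatenate([proj(c,w(p,m))-uv for c,m,uv in Q])
r=least_squares(res,[.67,-.17,-.25,0]);print('rest',r.x,np.degrees(r.x[2]));print(r.fun.reshape(-1,2)); np.save('rest.npy',r.x)
E
python3 fitg.py | sed -n '/gauge/,$p'
python3 - <<'E'
from h import *
g=np.load('g.npy');o=robot.get_obs();Rm=R.from_quat(o['tool_rot']).as_matrix()
a=g[2]; 
d=np.array([g[0],g[1],o['position'][2]])-o['position']
print('to gauge origin, tool axes mm',1000*Rm.T@d,'tool x angle',np.degrees(np.arctan2(Rm[1,0],Rm[0,0])),'want',np.degrees(a)+180)
E
```

```text
gauge [ 0.6171 -0.1673 -0.3762  0.0168] -21.55717810996297
[[-0.1311  1.8109]
 [ 0.1649  1.8064]
 [-0.1056 -0.3576]
 [-1.61   -0.9544]
 [ 0.9648 -0.2076]
 [-0.8682 -1.5544]
 [ 1.2959 -0.9508]]
rest [ 0.6618 -0.1745 -0.2582 -0.0067] -14.79497681542823
[[-0.3788  0.2767]
 [ 0.7515  1.1242]
 [-1.1854 -0.1365]
 [ 0.7542 -1.4173]]
to gauge origin, tool axes mm [4.44218469e+00 1.32752800e+01 1.02276967e-02] tool x angle 160.56656707642432 want 158.44282189003704
```

```bash
python3 -m jog '{"dp":[[0,13,0],[0,13,40],[0,13,80],[0,13,120],[0,13,150],[0,13,165],[0,13,172],[0,13,172],[0,13,172]],"delta_rot":[[0,0,0.037],[0,0,0.037],[0,0,0.037],[0,0,0.037],[0,0,0.037],[0,0,0.037],[0,0,0.037],[0,0,0.037],[0,0,0.037]],"gripper":[1,1,1,1,1,1,1,1,1]}'
python3 - <<'E'
from h import *
for i in range(4):
    o=robot.get_obs();print(o['time'],o['position'],o['tool_rot'],o['ft_force']);robot.camera('wrist')
E
```

```text
time: 6.65
position: [0.6236, -0.1706, 0.0315]
tool_rot: [0.187, 0.982, -0.0, 0.001]
ft_force: [-0.0, 0.2, -0.3]
grip_width: 0.0871
grip_force: 0.0
6.65 [ 0.62364215 -0.1706162   0.03147218] [ 1.87251819e-01  9.82310771e-01 -3.82624372e-04  1.46962495e-03] [-0.03328731  0.24721378 -0.34223206]
6.7 [ 0.62375465 -0.17067323  0.03163082] [ 1.87239133e-01  9.82312866e-01 -4.38446508e-04  1.65747231e-03] [ 0.10832607 -0.91337276 -0.02219144]
6.75 [ 0.62371711 -0.17066103  0.03163108] [ 1.87254362e-01  9.82309999e-01 -4.25607016e-04  1.63992924e-03] [ 0.35961784  0.46916344 -0.33960879]
6.8 [ 0.6235737  -0.17058601  0.03147103] [ 1.87253712e-01  9.82310390e-01 -3.85784688e-04  1.48187345e-03] [ 0.15555442 -0.23436253  0.69337468]
```

```bash
python3 -m jog '{"dp":[[0,0,0],[0,0,0],[0,0,0],[0,0,0],[0,0,0],[0,0,0],[0,0,0],[0,0,0]],"delta_rot":[[0,0,0],[0,0,0],[0,0,0],[0,0,0],[0,0,0],[0,0,0],[0,0,0],[0,0,0]],"gripper":[0,-1,-1,-1,-1,-1,-1,-1]}' 40; python3 -m jog '{"dp":[[0,0,-10],[0,0,-30],[0,0,-60],[0,0,-90],[0,0,-90]],"delta_rot":[[0,0,0],[0,0,0],[0,0,0],[0,0,0],[0,0,0]],"gripper":[-1,-1,-1,-1,-1]}'
```

```text
time: 7.65
position: [0.6226, -0.1701, 0.0298]
tool_rot: [0.187, 0.982, 0.0, 0.0]
ft_force: [0.9, 1.8, 0.3]
grip_width: 0.0311
grip_force: 1.0
time: 8.15
position: [0.6254, -0.1714, 0.1245]
tool_rot: [0.187, 0.982, -0.001, 0.005]
ft_force: [0.6, -0.4, -2.7]
grip_width: 0.0295
grip_force: 40.0
```

```bash
python3 -m jog '{"dp":[[20,17,0],[45,38,0],[75,63,0],[105,88,0],[135,114,0],[165,139,0],[195,164,0],[225,189,0],[255,214,0],[280,236,0],[300,252,0],[309,260,0]],"delta_rot":[[0,0,0],[0,0,-0.02],[0,0,-0.04],[0,0,-0.06],[0,0,-0.08],[0,0,-0.10],[0,0,-0.12],[0,0,-0.14],[0,0,-0.16],[0,0,-0.18],[0,0,-0.194],[0,0,-0.194]],"gripper":[-1,-1,-1,-1,-1,-1,-1,-1,-1,-1,-1,-1]}'; python3 -m jog '{"dp":[[0,0,20],[0,0,45],[0,0,70],[0,0,88],[0,0,96],[0,0,96],[0,0,96]],"delta_rot":[[0,0,0],[0,0,0],[0,0,0],[0,0,0],[0,0,0],[0,0,0],[0,0,0]],"gripper":[-1,-1,-1,-1,-1,-1,-1]}'
python3 - <<'E'
from h import *
p=np.load('fix.npy')
a=[]
for i in range(4):
    o=robot.get_obs();a.append(np.r_[o['position'],o['tool_rot'],o['ft_force']]);w=robot.camera('wrist')
a=np.mean(a,0);print(o['time'],a);np.save('w6.npy',a[:7])
s=robot.camera('scene');d=robot.camera('side')
for n,i in(('w6',w),('s6',s),('d6',d)):cv2.imwrite(f'pics/{n}.png',i[:,:,::-1])
for n in('gauge','gauge_tip','plunger_face'):
  for c in('wrist','scene','side'):print(n,c,[(np.round(q['rect']),round(q['score'],2)) for q in robot.search_frame(n,c)])
f=lambda i,x,y,ww,hh,k:cv2.resize(i[y:y+hh,x:x+ww,::-1],(int(ww*k),int(hh*k)),interpolation=2)
A=f(w,200,160,240,200,1.65)[:330,:396];B=f(s,330,190,132,110,3)[:330,:396];D=f(d,190,220,132,110,3)[:330,:396]
E_=f(w,0,0,640,480,.6)[:264,:396]
m=np.vstack([np.hstack([A,B]),np.hstack([D,np.vstack([cv2.resize(E_,(396,270)),np.zeros((60,396,3),np.uint8)])])])[:600]
cv2.imwrite('pics/m6.png',m);print(m.shape)
E
```

```text
time: 9.35
position: [0.4282, 0.1867, 0.1191]
tool_rot: [0.09, 0.996, -0.0, -0.002]
ft_force: [0.0, -0.3, -3.0]
grip_width: 0.0297
grip_force: 40.0
time: 10.05
position: [0.4314, 0.1852, 0.024]
tool_rot: [0.091, 0.996, 0.0, 0.0]
ft_force: [0.3, 1.1, -3.5]
grip_width: 0.0295
grip_force: 40.0
10.2 [ 4.31567954e-01  1.85287304e-01  2.43882872e-02  9.13934787e-02
  9.95814538e-01  1.66190178e-04  7.25556040e-04 -2.36170555e-01
  6.49633169e-01 -3.34110179e+00]
gauge wrist [(array([284., 214., 366., 404.]), 0.68)]
gauge scene [(array([362., 214., 390., 248.]), 0.56)]
gauge side [(array([282., 272., 351., 302.]), 0.67)]
gauge_tip wrist [(array([281., 217., 368., 403.]), 0.95)]
gauge_tip scene [(array([361., 210., 386., 248.]), 0.91)]
gauge_tip side [(array([283., 275., 349., 302.]), 0.94)]
plunger_face wrist [(array([282., 216., 365., 402.]), 0.43)]
plunger_face scene [(array([401., 263., 407., 276.]), 0.54)]
plunger_face side [(array([197., 244., 288., 322.]), 0.22)]
(600, 792, 3)
```

View pics/m6.png

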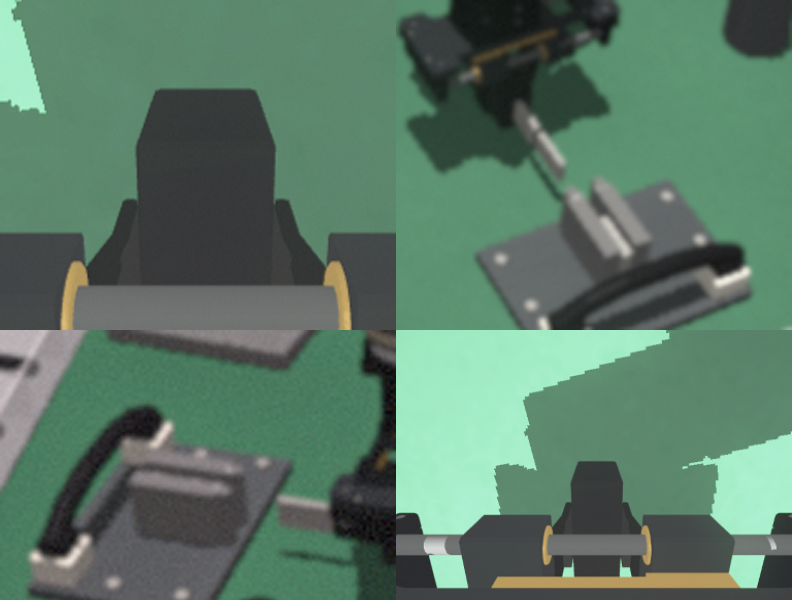

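The blade stands straight in front of the slot. In the scene view the tip is at about (385,247) and the line at (376,234); in the side view the tip is at about (283,281). The wrist view shows the grip square and centred in the fingers. I'll check this numerically.

```bash
python3 - <<'E' | tail -20
from fitfix import *
print('----')
v=np.load('w6.npy');c6=C('w6.npy');pf=np.load('fix.npy')
Rt=R.from_quat(v[3:]).as_matrix()
# in-hand: gauge rear edges in wrist view; unknown a (TCP ahead of origin), h (TCP above underside)
obs=[((-.035,-.015,.05),(200+137/1.65,160+147/1.65)),((-.035,.015,.05),(200+275/1.65,160+147/1.65)),((-.035,-.015,0),(200+158/1.65,160+90/1.65)),((-.035,.015,0),(200+256/1.65,160+90/1.65))]
# tool x = -gauge x, tool y = +gauge y, tool z = -gauge z
def pt(q,m): return v[:3]+Rt@np.array([-(m[0]-q[0]),m[1]-q[1],-(m[2]-q[2])])
f=lambda q:np.concatenate([proj(c6,pt(q,m))-uv for m,uv in obs])
r=least_squares(f,[.006,0,.01]);print('a,y,h',r.x);print(r.fun.reshape(-1,2))
for q in (r.x,[.0061,0,.0098]):
  tip=pt(q,(.12,0,.024));line=pt(q,(.075,0,.024))
  for n in('scene','side'):
    c=cam(n);print(n,'tip',proj(c,tip),'tiptop',proj(c,pt(q,(.12,0,.036))),'tipbot',proj(c,pt(q,(.12,0,.012))),'linetop',proj(c,pt(q,(.075,0,.036))))
  cs,sn=np.cos(pf[2]),np.sin(pf[2]);M=np.array([pf[0]-.05*cs,pf[1]-.05*sn]);d=tip[:2]-M
  print('tip rel mouth: x',cs*d[0]+sn*d[1],'y',-sn*d[0]+cs*d[1],'tipz',tip[2],'yawerr deg',np.degrees(np.arctan2(-Rt[1,0],-Rt[0,0])-pf[2]))
E
python3 -c "
from fitfix import *" >/dev/null
```

```text
[ 0.621  -0.8381]
 [-0.0633 -1.3646]
 [-0.6706  0.8352]
 [ 0.5502  0.5373]
 [-0.7047 -0.3835]
 [ 0.5186  0.7746]]
mouth [0.5748 0.1585 0.0368]
scene mouth top [391.7193 251.1653] A [356.1603 273.8567]
----
a,y,h [0.0047 0.0004 0.0131]
[[ 0.1777 -1.0069]
 [ 0.446  -0.8993]
 [-1.5345  1.2599]
 [ 0.685   1.3359]]
scene tip [385.204 248.8  ] tiptop [385.6124 245.9468] tipbot [384.8005 251.6184] linetop [377.5712 234.5176]
side tip [281.8818 280.383 ] tiptop [281.4904 276.2456] tipbot [282.2688 284.4732] linetop [300.0955 279.1671]
tip rel mouth: x -0.030399295773372012 y -0.00020254461630201184 tipz 0.03545769302025226 yawerr deg -0.036640700371269014
scene tip [385.2024 247.5996] tiptop [385.6112 244.7361] tipbot [384.7986 250.4282] linetop [377.5618 233.3162]
side tip [282.2895 279.46  ] tiptop [281.8996 275.3082] tipbot [282.675  283.5644] linetop [300.5498 278.2273]
tip rel mouth: x -0.03182933466407241 y 0.00024286887579471998 tipz 0.03874940137920429 yawerr deg -0.036640700371269014
```

```bash
python3 -m jog '{"dp":[[-8,0,-1.5],[-16,0,-1.5],[-24,0,-1.5],[-30,0,-1.5],[-36,0,-1.5],[-42,0,-1.5],[-48,0,-1.5],[-54,0,-1.5],[-59,0,-1.5],[-59,0,-1.5]],"delta_rot":[[0,0,0],[0,0,0],[0,0,0],[0,0,0],[0,0,0],[0,0,0],[0,0,0],[0,0,0],[0,0,0],[0,0,0]],"gripper":[-1,-1,-1,-1,-1,-1,-1,-1,-1,-1]}'
cat > st.py <<'E'
from h import *
np.set_printoptions(precision=4,suppress=True)
pf=np.load('fix.npy');cs,sn=np.cos(pf[2]),np.sin(pf[2]);v=np.load('w6.npy')
a=[]
for i in range(6):
    o=robot.get_obs();a.append(np.r_[o['position'],o['ft_force']]);s=robot.camera('scene')
m=np.mean(a,0);d=m[:2]-v[:2]
print(o['time'],'pos',m[:3],'adv',1000*(cs*d[0]+sn*d[1]),'lat',1000*(-sn*d[0]+cs*d[1]),'F along,lat,z',cs*m[3]+sn*m[4],-sn*m[3]+cs*m[4],m[5],'rot',o['tool_rot'],'M',o['moment'])
E
python3 st.py
```

```text
time: 11.8
position: [0.4901, 0.1745, 0.0254]
tool_rot: [0.091, 0.996, 0.0, 0.001]
ft_force: [0.1, -0.9, -3.3]
grip_width: 0.0297
grip_force: 40.0
12.05 pos [0.4888 0.1746 0.0253] adv 58.24342550309721 lat -0.14833638875198438 F along,lat,z 0.027555293868492554 -0.18595876148063542 -3.086037169109723 rot [ 0.0912  0.9958 -0.0001 -0.0004] M [ 0.0098 -0.0164 -0.0214]
```

```bash
python3 -m jog '{"dp":[[-3,0,0],[-6,0,0],[-6,0,0]],"delta_rot":[[0,0,0],[0,0,0],[0,0,0]],"gripper":[-1,-1,-1]}' >/dev/null; python3 st.py; python3 -m jog '{"dp":[[-2,0,0],[-2,0,0]],"delta_rot":[[0,0,0],[0,0,0]],"gripper":[-1,-1]}'>/dev/null; python3 st.py;  python3 -m jog '{"dp":[[-2,0,0],[-2,0,0]],"delta_rot":[[0,0,0],[0,0,0]],"gripper":[-1,-1]}'>/dev/null; python3 st.py;  python3 -m jog '{"dp":[[-2,0,0],[-2,0,0]],"delta_rot":[[0,0,0],[0,0,0]],"gripper":[-1,-1]}'>/dev/null; python3 st.py
```

```text
12.65 pos [0.495  0.1735 0.0253] adv 64.52919390014179 lat -0.0953607930978713 F along,lat,z -0.43399995998399526 0.09015949485062086 -2.6735069788025405 rot [ 0.0912  0.9958 -0.     -0.0001] M [-0.0069  0.0354 -0.0125]
13.15 pos [0.4969 0.1731 0.0253] adv 66.43638123828252 lat -0.09876902304467756 F along,lat,z -0.14733632990393228 -0.03176064987515331 -2.745362180506562 rot [ 0.0913  0.9958 -0.     -0.0001] M [0.0466 0.0028 0.0075]
13.65 pos [0.4981 0.1728 0.0252] adv 67.7283558891486 lat -0.21612669998388906 F along,lat,z -1.4000734980553666 0.15398522632934322 -2.3426305834413346 rot [ 0.0913  0.9958 -0.0001 -0.0005] M [0.0588 0.2786 0.0044]
14.15 pos [0.5003 0.1724 0.0252] adv 69.88353342108262 lat -0.20576437150026694 F along,lat,z -2.779144058304365 0.1885427520601866 -2.5908987918229873 rot [ 0.0913  0.9958 -0.0001 -0.0004] M [ 0.0718  0.4416 -0.0162]
```

```bash
python3 -m jog '{"dp":[[-2,0,0],[-4,0,0],[-5,0,0],[-5,0,0]],"delta_rot":[[0,0,0],[0,0,0],[0,0,0],[0,0,0]],"gripper":[-1,-1,-1,-1]}' >/dev/null; python3 st.py; python3 -m jog '{"dp":[[-2,0,0],[-2,0,0]],"delta_rot":[[0,0,0],[0,0,0]],"gripper":[-1,-1]}'>/dev/null; python3 st.py
```

```text
14.85 pos [0.5048 0.1715 0.0252] adv 74.5605773365013 lat -0.23892544067846166 F along,lat,z -5.239719120900543 0.280616083854373 -1.7187057905377356 rot [ 0.0913  0.9958 -0.0001 -0.0008] M [0.241  0.6799 0.0606]
15.35 pos [0.5064 0.1712 0.0252] adv 76.15925783900077 lat -0.2697683346554753 F along,lat,z -5.800122899435669 0.7483878659442444 -1.1111581553038938 rot [ 0.0912  0.9958 -0.0001 -0.0011] M [0.2805 0.7954 0.0155]
```

```bash
python3 -m jog '{"dp":[[-1.2,0,0],[-1.2,0,0]],"delta_rot":[[0,0,0],[0,0,0]],"gripper":[-1,-1]}'>/dev/null; python3 st.py; python3 st.py
```

```text
15.85 pos [0.5073 0.171  0.0252] adv 77.07552756256719 lat -0.2845729628644447 F along,lat,z -6.277735802655279 0.6788671068099381 -0.3907386975925246 rot [ 0.0912  0.9958 -0.0002 -0.0014] M [0.2298 0.8199 0.0519]
16.15 pos [0.5073 0.171  0.0252] adv 77.03472927265878 lat -0.29493612971853367 F along,lat,z -6.257749114542115 0.695773494822417 -0.8806198226698334 rot [ 0.0912  0.9958 -0.0002 -0.0014] M [0.3079 0.7798 0.0178]
```

```bash
python3 -m jog '{"dp":[[-0.4,0,0],[-0.4,0,0],[-0.4,0,0],[-0.4,0,0],[-0.4,0,0],[-0.4,0,0],[-0.4,0,0],[-0.4,0,0],[-0.4,0,0],[-0.4,0,0],[-0.4,0,0],[-0.4,0,0]],"delta_rot":[[0,0,0],[0,0,0],[0,0,0],[0,0,0],[0,0,0],[0,0,0],[0,0,0],[0,0,0],[0,0,0],[0,0,0],[0,0,0],[0,0,0]],"gripper":[-1,-1,-1,-1,-1,-1,-1,-1,-1,-1,-1,-1]}'>/dev/null; python3 st.py
python3 - <<'E'
from h import *
s=robot.camera('scene');d=robot.camera('side');cv2.imwrite('pics/s7.png',s[:,:,::-1]);cv2.imwrite('pics/d7.png',d[:,:,::-1])
f=lambda i,x,y,ww,hh,k:cv2.resize(i[y:y+hh,x:x+ww,::-1],(int(ww*k),int(hh*k)),interpolation=2)
cv2.imwrite('pics/m7.png',np.hstack([f(s,370,225,50,60,8),f(d,230,245,50,60,8)]))
E
```

```text
17.65 pos [0.5076 0.171  0.0252] adv 77.34506208910423 lat -0.29038390880916853 F along,lat,z -6.314530355324202 0.7209557773592437 -0.4270070441310308 rot [ 0.0912  0.9958 -0.0002 -0.0014] M [0.29   0.7383 0.0617]
```

```bash
python3 - <<'E'
from h import *
w=robot.camera('wrist')[:,:,::-1];cv2.imwrite('pics/w7.png',w);a=cv2.imread('pics/w6.png')
# rear edges of grip: column profile at centre, rows 190..300
for i in(a,w):
    g=i[190:300,300:350].astype(float).mean((1,2));d=np.diff(g);k=np.argsort(-abs(d))[:6];print([(190+int(j),round(d[j],1)) for j in sorted(k)])
E
```

```text
[(212, np.float64(-16.5)), (213, np.float64(-27.8)), (214, np.float64(-11.2)), (237, np.float64(-0.4)), (244, np.float64(0.9)), (245, np.float64(1.0))]
[(212, np.float64(-16.5)), (213, np.float64(-26.9)), (214, np.float64(-11.4)), (217, np.float64(0.5)), (244, np.float64(0.9)), (245, np.float64(0.7))]
```

```bash
python3 -m jog '{"dp":[[3,0,0],[8,0,0],[15,0,0],[23,0,0],[32,0,0],[42,0,0],[52,0,0],[62,0,0],[72,0,0],[78,0,-10],[78,0,-40],[78,0,-70]],"delta_rot":[[0,0,0],[0,0,0],[0,0,0],[0,0,0],[0,0,0],[0,0,0],[0,0,0],[0,0,0],[0,0,0],[0,0,0],[0,0,0],[0,0,0]],"gripper":[-1,-1,-1,-1,-1,-1,-1,-1,-1,-1,-1,-1]}'; python3 -m jog '{"dp":[[0,-10,-25],[-18,-35,-25],[-42,-62,-25],[-68,-90,-25],[-95,-118,-25],[-122,-148,-25],[-150,-180,-25],[-178,-213,-25],[-205,-247,-25],[-232,-280,-25],[-252,-305,-25],[-261,-316,-25]],"delta_rot":[[0,0,0],[0,0,0.02],[0,0,0.04],[0,0,0.06],[0,0,0.08],[0,0,0.10],[0,0,0.12],[0,0,0.14],[0,0,0.16],[0,0,0.18],[0,0,0.194],[0,0,0.194]],"gripper":[-1,-1,-1,-1,-1,-1,-1,-1,-1,-1,-1,-1]}'; python3 st.py
python3 - <<'E'
from h import *
g=np.load('rest.npy');o=robot.get_obs();u=R.from_quat(o['tool_rot']).as_matrix()
og=o['position']+u[:,0]*.0061;c,s=np.cos(g[2]),np.sin(g[2]);d=og[:2]-g[:2]
print('origin in rest frame',c*d[0]+s*d[1],-s*d[0]+c*d[1])
E
```

```text
time: 19.05
position: [0.4314, 0.1851, 0.0961]
tool_rot: [0.091, 0.996, -0.0, -0.001]
ft_force: [0.6, -0.2, -2.9]
grip_width: 0.0298
grip_force: 40.0
time: 20.25
position: [0.633, -0.1765, 0.1209]
tool_rot: [0.189, 0.982, -0.001, 0.001]
ft_force: [-0.1, 0.2, -2.3]
grip_width: 0.0299
grip_force: 40.0
20.5 pos [ 0.6316 -0.174   0.1204] adv 261.8753402401989 lat -316.9944438215815 F along,lat,z -0.2710616242638987 0.056061922064226735 -2.992432782536243 rot [ 0.1867  0.9824  0.0007 -0.0016] M [ 0.0328 -0.0026 -0.0488]
origin in rest frame -0.03759142084437794 -0.00383168519473886
```

```bash
python3 -m jog '{"dp":[[0,0,20],[0,0,45],[0,0,65],[0,0,78],[0,0,84],[0,0,87],[0,0,88],[0,0,88],[0,0,88]],"delta_rot":[[0,0,0],[0,0,0],[0,0,0],[0,0,0],[0,0,0],[0,0,0],[0,0,0],[0,0,0],[0,0,0]],"gripper":[-1,-1,-1,-1,-1,-1,-1,-1,-1]}'; python3 st.py;  python3 -m jog '{"dp":[[0,0,1],[0,0,1]],"delta_rot":[[0,0,0],[0,0,0]],"gripper":[-1,-1]}'>/dev/null; python3 st.py; python3 -m jog '{"dp":[[0,0,1],[0,0,1]],"delta_rot":[[0,0,0],[0,0,0]],"gripper":[-1,-1]}'>/dev/null; python3 st.py
```

```text
time: 21.45
position: [0.6322, -0.1735, 0.0332]
tool_rot: [0.187, 0.982, -0.0, 0.001]
ft_force: [-0.5, -0.0, -2.9]
grip_width: 0.0296
grip_force: 40.0
21.7 pos [ 0.632  -0.1734  0.0329] adv 262.17079048362535 lat -316.3576044373602 F along,lat,z 0.038933035719342375 -0.11655946267705383 -2.5858978809547994 rot [ 0.1873  0.9823 -0.0001  0.0003] M [ 0.0117  0.0472 -0.0333]
22.2 pos [ 0.6316 -0.1731  0.0312] adv 261.70701658987326 lat -316.1798033181986 F along,lat,z 0.23298882764761625 -0.43801852401354113 -2.8752206697922404 rot [ 0.1873  0.9823 -0.     -0.    ] M [-0.0256  0.0416  0.0154]
22.7 pos [ 0.6316 -0.1731  0.0302] adv 261.73492058877036 lat -316.1831846139633 F along,lat,z 0.2086050270736003 -0.053797669797091295 -2.7444673106931625 rot [ 0.1873  0.9823 -0.      0.    ] M [ 0.0251  0.0258 -0.0092]
```

```bash
python3 -m jog '{"dp":[[0,0,0.6],[0,0,0.6]],"delta_rot":[[0,0,0],[0,0,0]],"gripper":[-1,-1]}'>/dev/null; python3 st.py; python3 -m jog '{"dp":[[0,0,0.5],[0,0,0.5]],"delta_rot":[[0,0,0],[0,0,0]],"gripper":[-1,-1]}'>/dev/null; python3 st.py
```

```text
23.2 pos [ 0.6318 -0.1732  0.0299] adv 261.89287150132117 lat -316.2179310947919 F along,lat,z -0.344428376032252 -0.11332330435232374 -1.2980099413795199 rot [ 0.1873  0.9823 -0.      0.0001] M [ 0.0539  0.1043 -0.0003]
23.7 pos [ 0.6318 -0.1732  0.0299] adv 261.9068091787576 lat -316.22348467162766 F along,lat,z -1.5941866990659228 0.4015854741632151 5.156296594364481 rot [ 0.1873  0.9823 -0.0001  0.0002] M [0.1846 0.4012 0.004 ]
```

```bash
python3 -m jog '{"dp":[[0,0,-0.4],[0,0,-0.4],[0,0,-0.4],[0,0,-0.4],[0,0,-0.4],[0,0,-0.4],[0,0,-0.4],[0,0,-0.4]],"delta_rot":[[0,0,0],[0,0,0],[0,0,0],[0,0,0],[0,0,0],[0,0,0],[0,0,0],[0,0,0]],"gripper":[-1,-0.2,0,0.3,0.6,1,1,1]}'; python3 -m jog '{"dp":[[0,0,-15],[0,0,-45],[0,0,-90],[0,0,-130],[0,0,-170],[0,0,-170],[0,0,-170]],"delta_rot":[[0,0,0],[0,0,0],[0,0,0],[0,0,0],[0,0,0],[0,0,0],[0,0,0]],"gripper":[1,1,1,1,1,1,1]}'
python3 - <<'E'
from h import *
w=robot.camera('wrist');s=robot.camera('scene');d=robot.camera('side')
for n in('gauge','rest'):
  for c in('wrist','scene','side'):print(n,c,[(np.round(q['rect']),round(q['score'],2)) for q in robot.search_frame(n,c)])
f=lambda i,x,y,ww,hh,k:cv2.resize(i[y:y+hh,x:x+ww,::-1],(int(ww*k),int(hh*k)),interpolation=2)
S=cv2.resize(s[:,:,::-1],(400,300));
cv2.imwrite('pics/m8.png',np.vstack([np.hstack([f(w,230,60,267,200,1.5)[:300,:400],f(s,250,290,134,100,3)[:300,:400]]),np.hstack([f(d,200,160,134,100,3)[:300,:400],S])]))
E
```

```text
time: 24.55
position: [0.6316, -0.1731, 0.0295]
tool_rot: [0.187, 0.982, -0.0, -0.0]
ft_force: [1.2, 0.5, -0.2]
grip_width: 0.0751
grip_force: 0.0
time: 25.25
position: [0.6322, -0.1734, 0.202]
tool_rot: [0.187, 0.982, -0.0, 0.002]
ft_force: [-0.1, -0.7, -0.7]
grip_width: 0.0872
grip_force: 0.0
gauge wrist [(array([304., 169., 345., 333.]), 0.81)]
gauge scene [(array([290., 310., 308., 374.]), 0.84), (array([177., 365., 209., 402.]), 0.74)]
gauge side [(array([239., 192., 285., 216.]), 0.97)]
rest wrist [(array([216.,   0., 317.,  68.]), 0.64), (array([256., 130., 402., 329.]), 0.61)]
rest scene [(array([271., 309., 346., 392.]), 0.9), (array([251., 279., 288., 302.]), 0.83), (array([137., 210., 208., 288.]), 0.77), (array([398., 263., 408., 282.]), 0.53)]
rest side [(array([370., 176., 463., 227.]), 0.97), (array([227., 205., 302., 235.]), 0.89), (array([317., 208., 369., 235.]), 0.82)]
```

View pics/m8.png

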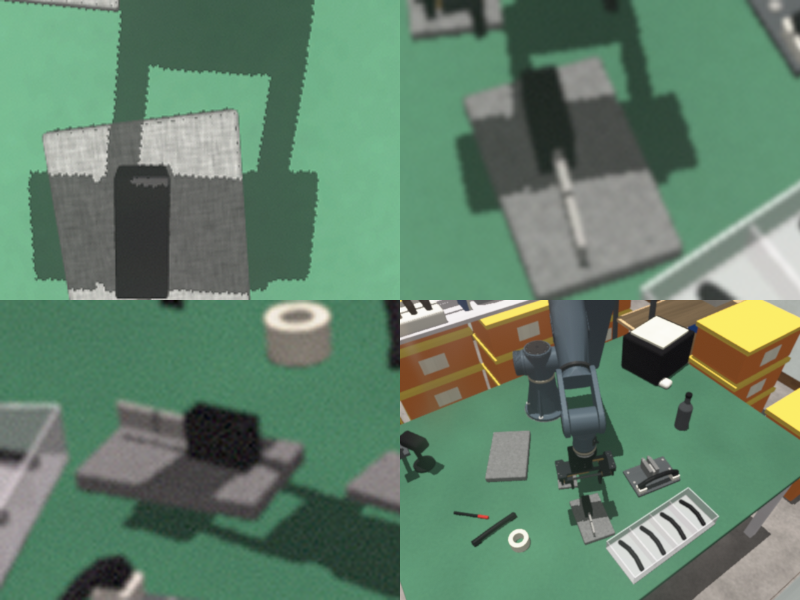

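The gauge stands upright with its whole grip on the foam. In the wrist crop the grip spans (115,165)–(170,298), well inside the slab. The flask, roll and spare handle have not moved, and the gripper is clear.

```bash
python3 -c "
from rig import robot
print(robot.hand_in())"
```

```text
the job is handed in; nothing more can be done
None
```

The job is handed in: by force and position readings the blade pushed the plunger in about 10 mm (line level with the mouth), was held there over a second at about 6.3 N, and the gauge now stands upright on the foam rest with the bystanders unmoved.

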